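Park the index plunger and draw out the board sled

TASK

The board sled of the test fixture is locked by the spring plunger on its bridge. Pull the plunger's knob up just clear of its collar without hauling it hard against its top stop, twist it to a rest notch and ease it down into the notch, so that it stays retracted by itself and never snaps down; then draw the sled out by its pull post as far as it goes. Leave the loose things around the fixture where they are.

Things in the scene. Friction and masses are not known exactly. Their poses are not given: they have to be found in the camera images.
- fixture: fixed test fixture: aluminium base 170 x 92 x 10 mm with a sled between side rails and, over its rear, a grey bridge plate (112 x 90 mm, top 48 mm above the bench) that carries the plunger. Origin on the bench; the base reaches 105 mm from it to its own -x and 65 mm to +x. The sled comes out along the fixture's -x, roughly towards the robot; z up
- plunger: spring plunger: plain metal bar knob on an upright 7 mm stem. Origin on its axis, at bench level while it is down, 35 mm along the fixture's +x from the fixture's origin; rises and turns with it. The bar is 38 mm long (plunger's x; along the fixture's x at the start), 12 mm thick (y), 30 mm tall, underside 94 mm above this origin
- knob_grip (a point): centre of the bar knob, on the plunger's axis, half-way up the bar (109 mm above the bench while the plunger is down); x along the bar, y across its 12 mm thickness
- cross_pin (a point): centre of the steel cross pin through the stem (32 mm long, 4 mm thick, parallel to the bar), 47 mm below knob_grip. While down it sits in the deep slots of a castellated collar (34 mm across) on the bridge; the collar's rim is 70 to 82 mm above the bench
- plunger_lift (a joint): lift of the plunger, m; 0 = down, sled locked. Spring and weight pull down with 5 N, and 0.3 N more per mm. The pin clears the collar's rim only after 10 to 22 mm (the collar is screwed in by hand: find it by feel). 2.5 mm higher it meets its top stop, a rubber washer, 12 N per mm, spoilt above 22 N. Rest notches are 3 mm deep, so parked it stays at 7 to 19 mm
- plunger_twist (a joint): turn of the plunger about its upright axis, rad, counterclockwise from above positive; 0 = pin in the deep slots. The shallow rest notches lie 1.05 rad (60 degrees) either way; their rounded edges guide the pin in from about 10 degrees off. Between slot and notch the rim is flat. Stops at 1.4 rad either way
- sled (a joint): how far the sled is drawn out, m: 0 = in, board under the bridge, locked while the plunger is down (lift under 5 mm); 0.055 = fully out, at its stop. Slides with about 2 N of friction and stays where it is left
- pull_post (a point): point on the axis of the sled's pull post, an upright round steel post 16 mm thick, 23 to 58 mm above the bench (on a 24 mm foot). This point is 44 mm above the bench and, with the sled in, 80 mm from the fixture's origin along its -x; moves with the sled. The bridge plate's front edge is 31 mm behind the axis when the sled is in
- solder_reel: loose bystander: reel of solder with green flanges, 48 mm across, 40 mm tall, standing; origin at the centre of its underside
- flux_bottle: loose bystander: small brown bottle with black cap, 30 mm across, 73 mm tall, standing; origin at the centre of its underside
- usb_stick: loose bystander: black memory stick, 18 x 50 x 8 mm, lying; origin at the centre of its underside

How it is judged:
By the outcome, as a careful person would: the job done as asked, in the order asked, and still so for the second after the job is handed in, with the robot touching nothing.
It also fails if it takes over 72 s, if anything falls off the work surface, if the arm or the gripper's body presses on something with over 40 N, if the wrist force passes 120 N, or if a joint passes its speed limit or range.

ROBOT

A 6-joint arm with a two-finger parallel gripper is mounted at the origin on a cart in front of the work surface, level with it; the furniture and walls round the work are solid. World frame = base frame: x ahead of the robot, y to its left, z up, the work surface at z = 0. Lengths are in m, angles in rad, forces in N, time in s.
With the tool pointing down it reaches from about 0.3 to 0.85 m from the base axis. Payload 5.4 kg.
Tool frame: the origin (TCP) lies at the very end of the fingers, on their centre line; the grasp point (between the pads) lies env.grasp_offset behind it (env.grasp_offset is the distance from the TCP to the grasp point, in m); z points along the fingers, y is the line along which they close (so a half turn about z gives the same grasp; the last joint's range is limited). The gripper opens to 85 mm and grips with 20 to 120 N. Pads are 22 mm wide; open, the fingers measure 114 mm over their backs; the gripper's body (76 mm by 85 mm) begins 54 mm behind the grasp point. The pads swing forward as they close: fully open they stand 13 mm farther back than shut.
Start: joints at [-1.539, 0.158, 1.597, -0, 1.386, -0.21], TCP at [0.138, -0.558, 0.231] pointing down, gripper open.
Joint ranges: [-2.91, 2.91], [-0.94, 2.29], [0.18, 2.7], [-1.29, 4.43], [0.17, 2.64], [-3, 3]. Speed limits (rad/s): [2.57, 2.57, 3.14, 3.14, 3.14, 3.14].

INTERFACE

Orientations are given as a rotation vector (axis times angle).
In Python, from cell import env, imaging gives the robot as it stands.
- The arm moves only by the shell command python3 -m creep 'ROWS' [FORCE]. ROWS is a JSON object of lists of equal length, an entry for each row: "grip": the opening, from 0 (shut) to 1 (fully open); "translation": the shift along the tool's x, y, z in mm, a list of three; "turn": the turn, a rotation vector about the tool's x, y, z in degrees, a list of three. A call has exactly 10 rows; each row is the pose to reach, as a shift and turn from the pose commanded when the call began, along the tool's axes at that moment; what a row does not reach only later rows make up. A row lasts 1/8 s, in which the tool goes at most 62.5 mm and 10.7 degrees, less where a joint would pass 70% of its speed; a pose out of reach is approached as far as the arm can. A call with a gripper value outside its range is refused whole. The fingers move at their own pace and stop on an object; FORCE is the grip in N (left out, the last holds). Time passes only in rows, so rows that repeat a pose let the fingers close, or fill a call up. It gives the time, the measured TCP pose, the force, the opening and the grip force at its end, in the units of the state.
- env.sense(): the state, without advancing time (a new reading comes with each control period).
- imaging.read_camera(name): name is "scene" or "top"; returns the picture (384x512x3 uint8, red, green, blue); there is no depth.
- imaging.camera_model(name): a dict with "camera_matrix" (3x3 intrinsics, pixels), "extrinsics" (4x4, takes a point from world to camera coordinates). Camera axes: x right, y up, looking along -z (the intrinsics and any distortion apply to the point x, -y, -z); pixel columns grow to the right and rows downward; lengths in m; the calibration is good to about 2 mm. A picture is of the moment at which its call begins. camera_model takes no time and is no camera call.
- env.close_job(): hands the job in; it is judged then, once.
The state is a dict: "t": time; "qpos": joint angles; "qd": joint speeds; "tau": joint torques, N m; "eef_pos": TCP position; "tcp_rot": TCP orientation; "force": force on the tool from outside, world axes, zero at the start; "moment": the same for the moment, N m; "opening": finger opening in m; "finger_force": force on a finger pad.
Only numpy, scipy, OpenCV 4.12 (cv2) and the standard library are available. Lean on these libraries where they do the work, as an engineer would, in place of code of your own. Each camera call takes 0.05 s, during which the arm holds its last target. There are 200 camera calls.

## Working session

There is one attempt and no reset: what is moved stays moved. The work goes in short steps, Python scripts to look and compute and a shell command to move; the robot and the scene stay as the last step left them, time stands still between calls to the robot, and variables do not carry over. Pictures are saved under pics/ and viewed, at most 10 in all, crops included, and the job is handed in when it is done.

```bash
mkdir -p pics; ls; python3 - <<'E'
from cell import env, imaging
import cv2,numpy as np
s=env.sense();print({k:np.round(v,3) for k,v in s.items()},env.grasp_offset)
for n in("scene","top"):
    cv2.imwrite(f"pics/{n}0.png",imaging.read_camera(n)[:,:,::-1])
    m=imaging.camera_model(n);print(n,{k:np.round(v,3) if not isinstance(v,str) else v for k,v in m.items()})
E
```

```text
pics
{'t': np.float64(0.0), 'qpos': array([-1.539,  0.159,  1.598, -0.   ,  1.386, -0.21 ]), 'qd': array([-0.   ,  0.   , -0.   ,  0.001, -0.   , -0.002]), 'tau': array([ 1.0000e-03, -3.9600e+01, -3.3143e+01, -0.0000e+00,  8.0000e-03,
       -0.0000e+00]), 'eef_pos': array([ 0.138, -0.558,  0.23 ]), 'tcp_rot': array([-3.117, -0.379, -0.   ]), 'force': array([-0.58 , -0.018, -0.267]), 'moment': array([-0.003, -0.039,  0.014]), 'finger_force': np.float64(0.0), 'opening': np.float64(0.085)} 0.0187
scene {'camera_matrix': array([[480.863,   0.   , 249.88 ],
       [  0.   , 480.863, 192.986],
       [  0.   ,   0.   ,   1.   ]]), 'extrinsics': array([[-0.547, -0.837, -0.003, -0.014],
       [ 0.424, -0.281,  0.861, -0.396],
       [-0.722,  0.47 ,  0.509, -0.662],
       [ 0.   ,  0.   ,  0.   ,  1.   ]])}
top {'camera_matrix': array([[399.025,   0.   , 249.528],
       [  0.   , 399.025, 187.954],
       [  0.   ,   0.   ,   1.   ]]), 'extrinsics': array([[-0.004, -1.   , -0.005, -0.302],
       [ 0.984, -0.004,  0.175, -0.465],
       [-0.175, -0.004,  0.984, -0.906],
       [ 0.   ,  0.   ,  0.   ,  1.   ]])}
```

View pics/scene0.png

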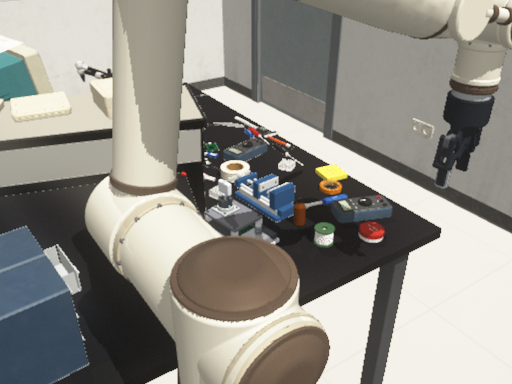

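View pics/top0.png

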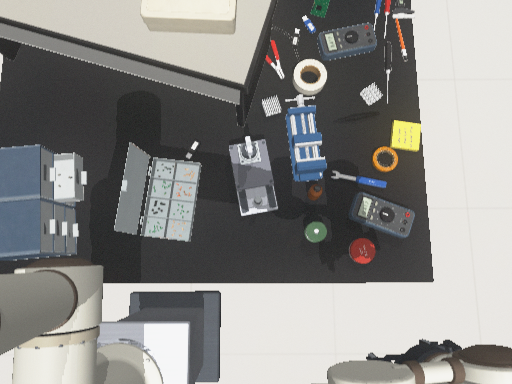

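Scene shows the fixture near (240,215), with the reel at (324,235), bottle at (300,213). In the top view the fixture spans (230..277,140..215), with the plunger near (250,148) and the post near (255,203). I'll enlarge it.

```bash
python3 - <<'E'
import cv2,numpy as np
a=cv2.imread("pics/top0.png")[120:230,205:345];b=cv2.imread("pics/scene0.png")[165:255,190:345]
g=lambda i:(255*(i/255.)**0.5).astype(np.uint8)
cv2.imwrite("pics/c1.png",cv2.resize(g(a),None,fx=5,fy=5,interpolation=cv2.INTER_CUBIC))
cv2.imwrite("pics/c2.png",cv2.resize(g(b),None,fx=5,fy=5,interpolation=cv2.INTER_CUBIC))
E
```

```text
(no output)
```

View pics/c1.png

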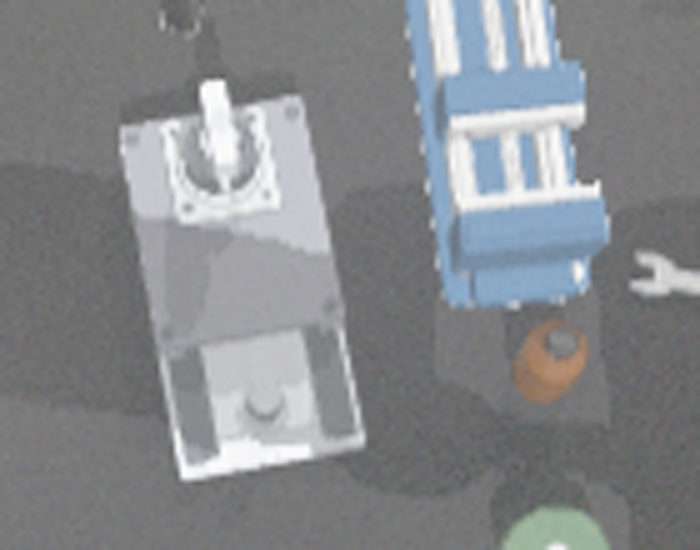

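View pics/c2.png

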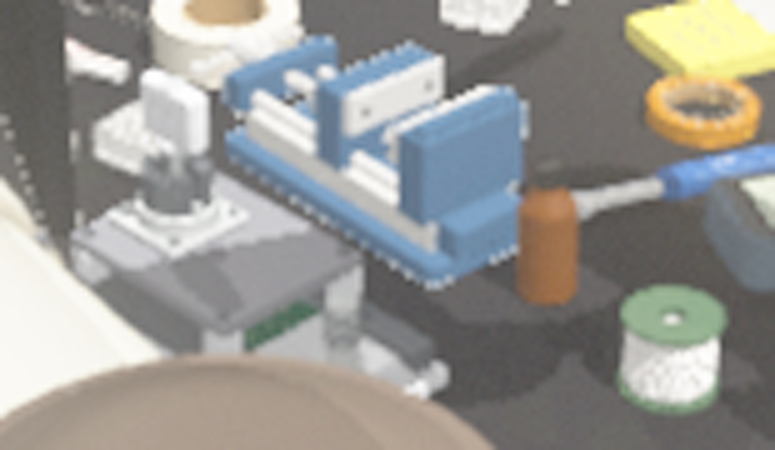

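Top crop: bridge corners are (120,127), (300,95), (343,320), (163,347); base front corners (183,480), (365,443); knob top about (200–240, 80–165); post about (263,398). Scene crop: knob at about (175,110). Casting rays now.

```bash
cat > h.py <<'E'
import numpy as np
from cell import env, imaging
def ray(n,px):
    m=imaging.camera_model(n);K=m["camera_matrix"];E=m["extrinsics"];R,t=E[:3,:3],E[:3,3]
    d=np.linalg.solve(K,[px[0],px[1],1.]);d=R.T@np.array([d[0],-d[1],-d[2]]);return -R.T@t,d
def onz(n,px,z):
    c,d=ray(n,px);return c+d*(z-c[2])/d[2]
def proj(n,p):
    m=imaging.camera_model(n);q=m["extrinsics"]@np.append(p,1);q=m["camera_matrix"]@np.array([q[0],-q[1],-q[2]]);return q[:2]/q[2]
E
python3 - <<'E'
from h import *
T=lambda u,v,z:onz("top",(205+u/5-.4,120+v/5-.4),z)
C=[T(*c,.048) for c in [(120,127),(300,95),(343,320),(163,347)]]
for c in C:print(np.round(c,4))
print("sides",[round(np.linalg.norm(C[i]-C[i-1]),4) for i in range(4)])
rl,rr,fr,fl=[c[:2] for c in C]
ax=((rl+rr)-(fr+fl))/2;yaw1=np.arctan2(ax[1],ax[0]);ay=(rl+fl-rr-fr)/2;yaw2=np.arctan2(-ay[0],ay[1])
b=[T(183,480,.01),T(365,443,.01)];d=(b[0]-b[1])[:2];yaw3=np.arctan2(-d[0],d[1])
print("yaw",np.degrees([yaw1,yaw2,yaw3]),"basewidth",np.linalg.norm(d))
yaw=np.mean([yaw1,yaw2]);x=np.array([np.cos(yaw),np.sin(yaw)])
ctr=(rl+rr+fr+fl)/4;o=ctr-.007*x
print("origin",o,"from base",(b[0]+b[1])[:2]/2+.105*x)
print("plunger",o+.035*x,"post",o-.08*x)
print("post seen",T(265,392,.058),"knobtop seen",T(219,120,.124))
# two-view knob centre top
p=np.append(o+.035*x,.124);print("proj scene knob top",(proj("scene",p)-[190,165]+.4)*5,"top",(proj("top",p)-[205,120]+.4)*5)
print("reel",onz("top",(315.5,231.5),.04),"bottle",T(565,340,.073))
E
```

```text
[ 0.5668 -0.2543  0.048 ]
[ 0.5823 -0.3408  0.048 ]
[ 0.4721 -0.3599  0.048 ]
[ 0.4596 -0.2751  0.048 ]
sides [np.float64(0.1093), np.float64(0.0879), np.float64(0.1119), np.float64(0.0857)]
yaw [10.40948893  9.29253063 11.29771341] basewidth 0.09006522606317384
origin [ 0.51330458 -0.30869825] from base [ 0.51313175 -0.3097171 ]
plunger [ 0.54778854 -0.30271022] post [ 0.43448411 -0.32238519]
post seen [ 0.43643384 -0.32273493  0.058     ] knobtop seen [ 0.54762613 -0.30228962  0.124     ]
proj scene knob top [172.83794498  82.98058491] top [219.95365333 119.63947187]
reel [ 0.35980856 -0.45708344  0.04      ] bottle [ 0.45759658 -0.45986927  0.073     ]
```

Everything agrees with the given sizes: yaw ≈ 10.3°, plunger (0.548, −0.3025), post (0.435, −0.3225). Next move is to above the knob.

```bash
python3 -m creep '{"grip":[1,1,1,1,1,1,1,1,1,1],"translation":[[40,-13,0],[90,-29,0],[145,-47,0],[200,-65,0],[255,-83,0],[310,-101,10],[365,-119,20],[415,-135,30],[450,-147,38],[459,-150,40]],"turn":[[0,0,0],[0,0,0.5],[0,0,1],[0,0,1.5],[0,0,2],[0,0,2.5],[0,0,3],[0,0,3.5],[0,0,3.5],[0,0,3.5]]}' 25; python3 - <<'E'
from h import *
import cv2
s=env.sense();print(s["qpos"],s["eef_pos"],s["tcp_rot"],s["force"],s["moment"])
a=imaging.read_camera("top")[90:210,185:325,::-1];b=imaging.read_camera("scene")[120:240,150:290,::-1]
i=np.hstack([a,b]);cv2.imwrite("pics/n1.png",cv2.resize((255*(i/255.)**.6).astype(np.uint8),None,fx=2.8,fy=2.8,interpolation=cv2.INTER_CUBIC))
E
```

```text
t: 1.35
eef_pos: [0.5482, -0.3007, 0.1898]
tcp_rot: [-3.127, -0.288, 0.002]
force: [-1.3, 0.3, -0.9]
opening: 0.0857
finger_force: 0.0
[-6.94750401e-01  3.19873066e-01  1.48925483e+00  1.47251752e-04
  1.33485775e+00  6.92510229e-01] [ 0.5482345  -0.30074003  0.18983752] [-3.12659018e+00 -2.87674058e-01  2.49438830e-03] [-1.34358518  0.33757346 -0.93935891] [ 0.04956955  0.06631971 -0.04878204]
```

View pics/n1.png

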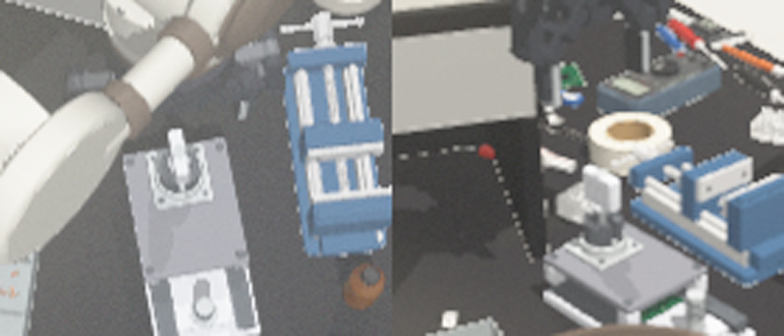

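Knob at (177,150) is clear of the arm in the top view, and the fingers appear up and to the right of it. I'll check that this is only perspective.

```bash
python3 - <<'E'
from h import *
for z in (.19,.124):
  for n,o,k in(("top",(185,90),0),("scene",(150,120),392)):
    for w in (-.04,0,.04):
      p=np.array([.548+w*.18,-.301-w*.98,z]);print(n,z,w,(proj(n,p)-o+.4)*2.8+[k,0])
E
```

```text
top 0.19 -0.04 [122.30829327 134.69252952]
top 0.19 0 [176.16338964 124.91101115]
top 0.19 0.04 [229.87377246 115.15577661]
scene 0.19 -0.04 [558.67579006 117.81356863]
scene 0.19 0 [596.38998518 102.51550753]
scene 0.19 0.04 [632.52301834  87.85881535]
top 0.124 -0.04 [127.13164572 159.83912089]
top 0.124 0 [176.9990997  150.74944318]
top 0.124 0.04 [226.74244978 141.68238672]
scene 0.124 -0.04 [562.39180358 189.24306665]
scene 0.124 0 [598.91388953 172.91305889]
scene 0.124 0.04 [633.94913557 157.24785729]
```

Perspective only; the tips bracket the knob. Descend and grasp.

```bash
python3 -m creep '{"grip":[1,1,1,1,1,1,1,1,1,1],"translation":[[0,1,10],[0,1.5,25],[0,1.5,40],[0,1.5,55],[0,1.5,70],[0,1.5,82],[0,1.5,90],[0,1.5,95],[0,1.5,97],[0,1.5,97]],"turn":[[0,0,0],[0,0,0],[0,0,0],[0,0,0],[0,0,0],[0,0,0],[0,0,0],[0,0,0],[0,0,0],[0,0,0]]}' 25; python3 -m creep '{"grip":[0.6,0.4,0.3,0.2,0.1,0,0,0,0,0],"translation":[[0,0,0],[0,0,0],[0,0,0],[0,0,0],[0,0,0],[0,0,0],[0,0,0],[0,0,0],[0,0,0],[0,0,0]],"turn":[[0,0,0],[0,0,0],[0,0,0],[0,0,0],[0,0,0],[0,0,0],[0,0,0],[0,0,0],[0,0,0],[0,0,0]]}' 40; python3 -c "
from h import *
s=env.sense();print(s['force'],s['moment'],s['tcp_rot'])"
```

```text
t: 2.7
eef_pos: [0.5478, -0.3043, 0.0946]
tcp_rot: [3.128, 0.284, 0.001]
force: [-0.7, -0.1, -0.8]
opening: 0.0855
finger_force: 0.0
t: 3.95
eef_pos: [0.5474, -0.3027, 0.0945]
tcp_rot: [-3.126, -0.284, 0.002]
force: [-2.2, 5.8, 5.2]
opening: 0.0112
finger_force: 39.8
[-2.23635057  5.83140487  5.20980962] [ 0.75466591  0.25983634 -0.03988893] [-3.12588464e+00 -2.83886203e-01  1.53312764e-03]
```

Gripped (11 mm). Lift 10 mm with the side force relieved, then feel for the stop.

```bash
python3 -m creep '{"grip":[0,0,0,0,0,0,0,0,0,0],"translation":[[0,-1,0],[0,-1.5,-1],[0,-1.5,-3],[0,-1.5,-5],[0,-1.5,-7],[0,-1.5,-8.5],[0,-1.5,-9.5],[0,-1.5,-10],[0,-1.5,-10],[0,-1.5,-10]],"turn":[[0,0,0],[0,0,0],[0,0,0],[0,0,0],[0,0,0],[0,0,0],[0,0,0],[0,0,0],[0,0,0],[0,0,0]]}' 50; python3 -c "
from h import *
s=env.sense();print(s['force'],s['moment'],s['eef_pos'])"
```

```text
t: 5.2
eef_pos: [0.5473, -0.3026, 0.1042]
tcp_rot: [-3.128, -0.284, 0.0]
force: [2.8, 0.6, -7.4]
opening: 0.0114
finger_force: 48.8
[ 2.77167449  0.6444046  -7.43546729] [ 0.05719157 -0.41303951 -0.00695551] [ 0.54731086 -0.30256561  0.10415301]
```

```bash
python3 -m creep '{"grip":[0,0,0,0,0,0,0,0,0,0],"translation":[[0,0,-0.5],[0,0,-1],[0,0,-1.5],[0,0,-2],[0,0,-2],[0,0,-2],[0,0,-2],[0,0,-2],[0,0,-2],[0,0,-2]],"turn":[[0,0,0],[0,0,0],[0,0,0],[0,0,0],[0,0,0],[0,0,0],[0,0,0],[0,0,0],[0,0,0],[0,0,0]]}' 50; python3 -c "
from h import *
s=env.sense();print(s['force'],s['moment'],s['eef_pos'])"
```

```text
t: 6.45
eef_pos: [0.5473, -0.3026, 0.1062]
tcp_rot: [-3.128, -0.284, 0.0]
force: [1.4, 2.4, -8.6]
opening: 0.0111
finger_force: 48.7
[ 1.44999945  2.42276529 -8.56324084] [ 0.2697332  -0.38374828 -0.06792668] [ 0.54730248 -0.30259541  0.10620423]
```

```bash
python3 -m creep '{"grip":[0,0,0,0,0,0,0,0,0,0],"translation":[[0,0,-0.3],[0,0,-0.6],[0,0,-0.9],[0,0,-1.2],[0,0,-1.5],[0,0,-1.5],[0,0,-1.5],[0,0,-1.5],[0,0,-1.5],[0,0,-1.5]],"turn":[[0,0,0],[0,0,0],[0,0,0],[0,0,0],[0,0,0],[0,0,0],[0,0,0],[0,0,0],[0,0,0],[0,0,0]]}' 50; python3 -c "
from h import *
s=env.sense();print(s['force'],s['moment'],s['eef_pos'])"
```

```text
t: 7.7
eef_pos: [0.5473, -0.3026, 0.1077]
tcp_rot: [-3.129, -0.283, 0.0]
force: [0.4, 2.4, -9.2]
opening: 0.0108
finger_force: 48.7
[ 0.36065018  2.37490473 -9.15859319] [ 0.45321462 -0.22392268  0.03183338] [ 0.54731508 -0.30262935  0.10773815]
```

```bash
python3 -m creep '{"grip":[0,0,0,0,0,0,0,0,0,0],"translation":[[0,0,-0.2],[0,0,-0.4],[0,0,-0.6],[0,0,-0.8],[0,0,-0.8],[0,0,-0.8],[0,0,-0.8],[0,0,-0.8],[0,0,-0.8],[0,0,-0.8]],"turn":[[0,0,0],[0,0,0],[0,0,0],[0,0,0],[0,0,0],[0,0,0],[0,0,0],[0,0,0],[0,0,0],[0,0,0]]}' 50
```

```text
t: 8.95
eef_pos: [0.5473, -0.3027, 0.1085]
tcp_rot: [-3.129, -0.283, 0.0]
force: [0.3, 4.2, -9.0]
opening: 0.0115
finger_force: 48.7
```

```bash
python3 -m creep '{"grip":[0,0,0,0,0,0,0,0,0,0],"translation":[[0,0,-0.2],[0,0,-0.4],[0,0,-0.6],[0,0,-0.8],[0,0,-0.8],[0,0,-0.8],[0,0,-0.8],[0,0,-0.8],[0,0,-0.8],[0,0,-0.8]],"turn":[[0,0,0],[0,0,0],[0,0,0],[0,0,0],[0,0,0],[0,0,0],[0,0,0],[0,0,0],[0,0,0],[0,0,0]]}' 50
```

```text
t: 10.2
eef_pos: [0.5474, -0.3027, 0.1094]
tcp_rot: [-3.129, -0.283, 0.0]
force: [0.9, 4.4, -9.4]
opening: 0.0112
finger_force: 48.6
```

```bash
python3 -m creep '{"grip":[0,0,0,0,0,0,0,0,0,0],"translation":[[0,0,-0.2],[0,0,-0.4],[0,0,-0.6],[0,0,-0.8],[0,0,-0.8],[0,0,-0.8],[0,0,-0.8],[0,0,-0.8],[0,0,-0.8],[0,0,-0.8]],"turn":[[0,0,0],[0,0,0],[0,0,0],[0,0,0],[0,0,0],[0,0,0],[0,0,0],[0,0,0],[0,0,0],[0,0,0]]}' 50
```

```text
t: 11.45
eef_pos: [0.5473, -0.3027, 0.1102]
tcp_rot: [-3.129, -0.284, 0.0]
force: [0.2, 4.8, -9.5]
opening: 0.0111
finger_force: 48.6
```

```bash
python3 -m creep '{"grip":[0,0,0,0,0,0,0,0,0,0],"translation":[[0,-0.2,-0.2],[0,-0.4,-0.4],[0,-0.6,-0.6],[0,-0.8,-0.8],[0,-0.8,-0.8],[0,-0.8,-0.8],[0,-0.8,-0.8],[0,-0.8,-0.8],[0,-0.8,-0.8],[0,-0.8,-0.8]],"turn":[[0,0,0],[0,0,0],[0,0,0],[0,0,0],[0,0,0],[0,0,0],[0,0,0],[0,0,0],[0,0,0],[0,0,0]]}' 50
```

```text
t: 12.7
eef_pos: [0.5474, -0.3025, 0.1113]
tcp_rot: [3.128, 0.283, 0.001]
force: [0.8, -2.8, -9.8]
opening: 0.0115
finger_force: 48.7
```

```bash
python3 -m creep '{"grip":[0,0,0,0,0,0,0,0,0,0],"translation":[[0,0.2,-0.2],[0,0.2,-0.4],[0,0.2,-0.6],[0,0.2,-0.8],[0,0.2,-0.8],[0,0.2,-0.8],[0,0.2,-0.8],[0,0.2,-0.8],[0,0.2,-0.8],[0,0.2,-0.8]],"turn":[[0,0,0],[0,0,0],[0,0,0],[0,0,0],[0,0,0],[0,0,0],[0,0,0],[0,0,0],[0,0,0],[0,0,0]]}' 50
```

```text
t: 13.95
eef_pos: [0.5474, -0.3024, 0.1119]
tcp_rot: [3.128, 0.283, 0.0]
force: [0.7, -5.0, -9.2]
opening: 0.0112
finger_force: 48.7
```

```bash
python3 -m creep '{"grip":[0,0,0,0,0,0,0,0,0,0],"translation":[[0,0.3,-0.2],[0,0.3,-0.4],[0,0.3,-0.6],[0,0.3,-0.8],[0,0.3,-0.8],[0,0.3,-0.8],[0,0.3,-0.8],[0,0.3,-0.8],[0,0.3,-0.8],[0,0.3,-0.8]],"turn":[[0,0,0],[0,0,0],[0,0,0],[0,0,0],[0,0,0],[0,0,0],[0,0,0],[0,0,0],[0,0,0],[0,0,0]]}' 50
```

```text
t: 15.2
eef_pos: [0.5473, -0.3024, 0.1126]
tcp_rot: [-3.129, -0.283, 0.0]
force: [1.4, -3.0, -9.9]
opening: 0.0112
finger_force: 48.7
```

```bash
python3 -m creep '{"grip":[0,0,0,0,0,0,0,0,0,0],"translation":[[0,0.1,-0.2],[0,0.1,-0.4],[0,0.1,-0.6],[0,0.1,-0.8],[0,0.1,-0.8],[0,0.1,-0.8],[0,0.1,-0.8],[0,0.1,-0.8],[0,0.1,-0.8],[0,0.1,-0.8]],"turn":[[0,0,0],[0,0,0],[0,0,0],[0,0,0],[0,0,0],[0,0,0],[0,0,0],[0,0,0],[0,0,0],[0,0,0]]}' 50
```

```text
t: 16.45
eef_pos: [0.5473, -0.3024, 0.1133]
tcp_rot: [-3.129, -0.283, 0.0]
force: [0.6, -2.9, -10.3]
opening: 0.0111
finger_force: 48.7
```

```bash
python3 -m creep '{"grip":[0,0,0,0,0,0,0,0,0,0],"translation":[[0,0.1,-0.2],[0,0.1,-0.4],[0,0.1,-0.6],[0,0.1,-0.8],[0,0.1,-0.8],[0,0.1,-0.8],[0,0.1,-0.8],[0,0.1,-0.8],[0,0.1,-0.8],[0,0.1,-0.8]],"turn":[[0,0,0],[0,0,0],[0,0,0],[0,0,0],[0,0,0],[0,0,0],[0,0,0],[0,0,0],[0,0,0],[0,0,0]]}' 50
```

```text
t: 17.7
eef_pos: [0.5473, -0.3025, 0.1141]
tcp_rot: [-3.128, -0.283, 0.0]
force: [0.9, -0.6, -10.9]
opening: 0.011
finger_force: 48.7
```

```bash
python3 -m creep '{"grip":[0,0,0,0,0,0,0,0,0,0],"translation":[[0,0,-0.2],[0,0,-0.4],[0,0,-0.6],[0,0,-0.8],[0,0,-0.8],[0,0,-0.8],[0,0,-0.8],[0,0,-0.8],[0,0,-0.8],[0,0,-0.8]],"turn":[[0,0,0],[0,0,0],[0,0,0],[0,0,0],[0,0,0],[0,0,0],[0,0,0],[0,0,0],[0,0,0],[0,0,0]]}' 50
```

```text
t: 18.95
eef_pos: [0.5474, -0.3025, 0.115]
tcp_rot: [-3.129, -0.284, 0.0]
force: [0.2, -0.6, -11.1]
opening: 0.0115
finger_force: 48.7
```

```bash
python3 -m creep '{"grip":[0,0,0,0,0,0,0,0,0,0],"translation":[[0,0,-0.2],[0,0,-0.4],[0,0,-0.6],[0,0,-0.8],[0,0,-0.8],[0,0,-0.8],[0,0,-0.8],[0,0,-0.8],[0,0,-0.8],[0,0,-0.8]],"turn":[[0,0,0],[0,0,0],[0,0,0],[0,0,0],[0,0,0],[0,0,0],[0,0,0],[0,0,0],[0,0,0],[0,0,0]]}' 50
```

```text
t: 20.2
eef_pos: [0.5473, -0.3026, 0.1158]
tcp_rot: [-3.129, -0.283, 0.0]
force: [0.7, 1.6, -10.9]
opening: 0.0116
finger_force: 48.7
```

```bash
python3 -m creep '{"grip":[0,0,0,0,0,0,0,0,0,0],"translation":[[0,0,-0.2],[0,0,-0.4],[0,0,-0.6],[0,0,-0.8],[0,0,-0.8],[0,0,-0.8],[0,0,-0.8],[0,0,-0.8],[0,0,-0.8],[0,0,-0.8]],"turn":[[0,0,0],[0,0,0],[0,0,0],[0,0,0],[0,0,0],[0,0,0],[0,0,0],[0,0,0],[0,0,0],[0,0,0]]}' 50
```

```text
t: 21.45
eef_pos: [0.5474, -0.3026, 0.1166]
tcp_rot: [-3.129, -0.283, 0.0]
force: [0.1, 1.1, -10.4]
opening: 0.0113
finger_force: 48.7
```

```bash
python3 - <<'E'
from h import *
import cv2
b=imaging.read_camera("scene")[140:220,195:255,::-1]
cv2.imwrite("pics/n2.png",cv2.resize((255*(b/255.)**.6).astype(np.uint8),None,fx=7,fy=7,interpolation=cv2.INTER_CUBIC))
for z in (.048,.070,.082,.094,.116,.124,.146):
    for r in (-.019,0,.017):print(z,r,np.round((proj("scene",[.5475+r*.984,-.3027+r*.18,z])-[195,140]+.4)*7),end=' ')
    print()
print(env.sense()["force"])
E
```

```text
0.048 -0.019 [250. 503.] 0.048 0 [214. 482.] 0.048 0.017 [182. 463.] 
0.07 -0.019 [249. 449.] 0.07 0 [212. 428.] 0.07 0.017 [180. 410.] 
0.082 -0.019 [248. 419.] 0.082 0 [211. 398.] 0.082 0.017 [179. 380.] 
0.094 -0.019 [247. 389.] 0.094 0 [210. 368.] 0.094 0.017 [178. 350.] 
0.116 -0.019 [245. 332.] 0.116 0 [208. 312.] 0.116 0.017 [176. 294.] 
0.124 -0.019 [245. 312.] 0.124 0 [207. 292.] 0.124 0.017 [175. 274.] 
0.146 -0.019 [243. 254.] 0.146 0 [205. 234.] 0.146 0.017 [172. 217.] 
[  1.15701137   0.6932962  -10.93839516]
```

View pics/n2.png

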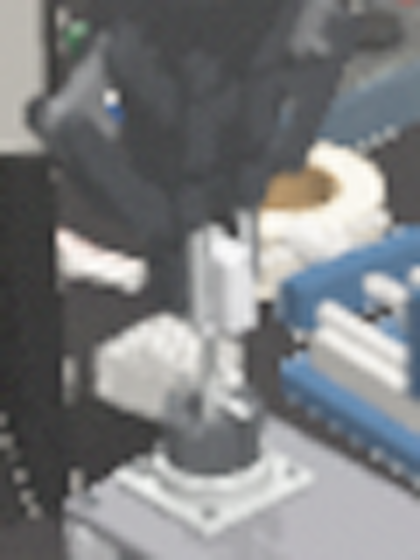

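Knob's underside near end at (240,332) → z≈116 mm, so it has truly risen 22 mm. The pin (240,407) is right at the collar's rim, which looks high (~82 mm). Continue a little.

```bash
python3 -m creep '{"grip":[0,0,0,0,0,0,0,0,0,0],"translation":[[0,0,-0.2],[0,0,-0.4],[0,0,-0.6],[0,0,-0.8],[0,0,-0.8],[0,0,-0.8],[0,0,-0.8],[0,0,-0.8],[0,0,-0.8],[0,0,-0.8]],"turn":[[0,0,0],[0,0,0],[0,0,0],[0,0,0],[0,0,0],[0,0,0],[0,0,0],[0,0,0],[0,0,0],[0,0,0]]}' 50
```

```text
t: 22.75
eef_pos: [0.5474, -0.3026, 0.1174]
tcp_rot: [-3.129, -0.283, 0.0]
force: [1.5, 0.6, -11.2]
opening: 0.0113
finger_force: 48.6
```

Certainly clear (rim lift ≤ 22 mm) and the stop untouched. Twist 60° ccw.

```bash
python3 -m creep '{"grip":[0,0,0,0,0,0,0,0,0,0],"translation":[[0,0,0],[0,0,0],[0,0,0],[0,0,0],[0,0,0],[0,0,0],[0,0,0],[0,0,0],[0,0,0],[0,0,0]],"turn":[[0,0,-3],[0,0,-10],[0,0,-18],[0,0,-26],[0,0,-34],[0,0,-42],[0,0,-50],[0,0,-56],[0,0,-60],[0,0,-60]]}' 50; python3 -c "
from h import *
s=env.sense();print(s['force'],s['moment'],s['eef_pos'],np.degrees(2*np.arctan2(s['tcp_rot'][1],s['tcp_rot'][0])))"
```

```text
t: 24.0
eef_pos: [0.5466, -0.3016, 0.1168]
tcp_rot: [-2.566, -1.807, 0.001]
force: [-2.4, 4.9, -12.3]
opening: 0.0114
finger_force: 48.7
[ -2.42615028   4.91296758 -12.25892438] [ 0.64474069  0.26030767 -0.0252755 ] [ 0.54657888 -0.30164065  0.11676835] -289.6795830350438
```

```bash
python3 -m creep '{"grip":[0,0,0,0,0,0,0,0,0,0],"translation":[[0,0,0],[0,0,0.3],[0,0,0.6],[0,0,0.9],[0,0,1.2],[0,0,1.5],[0,0,1.8],[0,0,2],[0,0,2],[0,0,2]],"turn":[[0,0,0],[0,0,0],[0,0,0],[0,0,0],[0,0,0],[0,0,0],[0,0,0],[0,0,0],[0,0,0],[0,0,0]]}' 50; python3 -c "
from h import *
s=env.sense();print(s['moment'])"
```

```text
t: 25.25
eef_pos: [0.5466, -0.3016, 0.1149]
tcp_rot: [-2.567, -1.806, 0.001]
force: [-3.3, 6.1, -10.4]
opening: 0.0112
finger_force: 48.7
[ 0.69676593  0.34207228 -0.04239546]
```

```bash
python3 -m creep '{"grip":[0,0,0,0,0,0,0,0,0,0],"translation":[[0,0,0.2],[0,0,0.4],[0,0,0.6],[0,0,0.8],[0,0,1],[0,0,1.2],[0,0,1.4],[0,0,1.5],[0,0,1.5],[0,0,1.5]],"turn":[[0,0,0],[0,0,0],[0,0,0],[0,0,0],[0,0,0],[0,0,0],[0,0,0],[0,0,0],[0,0,0],[0,0,0]]}' 50; python3 -c "
from h import *
s=env.sense();print(s['moment'])"
```

```text
t: 26.5
eef_pos: [0.5466, -0.3017, 0.1135]
tcp_rot: [-2.567, -1.807, 0.001]
force: [-3.0, 5.1, -10.8]
opening: 0.0116
finger_force: 48.8
[ 0.65999056  0.36755687 -0.0895123 ]
```

```bash
python3 -m creep '{"grip":[0,0,0,0,0,0,0,0,0,0],"translation":[[0,0,0.2],[0,0,0.4],[0,0,0.6],[0,0,0.8],[0,0,1],[0,0,1.2],[0,0,1.2],[0,0,1.2],[0,0,1.2],[0,0,1.2]],"turn":[[0,0,0],[0,0,0],[0,0,0],[0,0,0],[0,0,0],[0,0,0],[0,0,0],[0,0,0],[0,0,0],[0,0,0]]}' 50; python3 -c "
from h import *
s=env.sense();print(s['moment'])"
```

```text
t: 27.75
eef_pos: [0.5466, -0.3017, 0.1123]
tcp_rot: [-2.567, -1.806, 0.001]
force: [-3.1, 5.2, -10.2]
opening: 0.0112
finger_force: 48.9
[0.69072895 0.33832825 0.01645782]
```

```bash
python3 -m creep '{"grip":[0,0,0,0,0,0,0,0,0,0],"translation":[[0,0,0.2],[0,0,0.4],[0,0,0.6],[0,0,0.8],[0,0,0.8],[0,0,0.8],[0,0,0.8],[0,0,0.8],[0,0,0.8],[0,0,0.8]],"turn":[[0,0,0],[0,0,0],[0,0,0],[0,0,0],[0,0,0],[0,0,0],[0,0,0],[0,0,0],[0,0,0],[0,0,0]]}' 50; python3 -c "
from h import *
s=env.sense();print(s['moment'])"
```

```text
t: 29.0
eef_pos: [0.5466, -0.3016, 0.1122]
tcp_rot: [-2.567, -1.807, 0.001]
force: [-4.3, 6.4, -6.8]
opening: 0.0114
finger_force: 49.5
[ 0.8332138   0.52969395 -0.04660948]
```

Support felt at lift ≈ 17.6 mm — must be the notch floor, as a flat-rim contact would put the stop at 20.2 mm and 22.9 was free. Unload fully.

```bash
python3 -m creep '{"grip":[0,0,0,0,0,0,0,0,0,0],"translation":[[0,0,0.2],[0,0,0.4],[0,0,0.6],[0,0,0.8],[0,0,1],[0,0,1.2],[0,0,1.2],[0,0,1.2],[0,0,1.2],[0,0,1.2]],"turn":[[0,0,0],[0,0,0],[0,0,0],[0,0,0],[0,0,0],[0,0,0],[0,0,0],[0,0,0],[0,0,0],[0,0,0]]}' 50; python3 -c "
from h import *
s=env.sense();print(s['moment'])"
```

```text
t: 30.25
eef_pos: [0.5467, -0.3017, 0.112]
tcp_rot: [-2.567, -1.807, 0.001]
force: [-7.4, 7.8, -1.6]
opening: 0.0112
finger_force: 50.2
[ 1.18405137  1.03989299 -0.06858024]
```

```bash
python3 -m creep '{"grip":[0,0,0,0,0,0,0.1,0.2,0.3,0.4],"translation":[[0,-0.4,0.1],[0.2,-0.8,0.2],[0.4,-1.1,0.3],[0.4,-1.1,0.3],[0.4,-1.1,0.3],[0.4,-1.1,0.3],[0.4,-1.1,0.3],[0.4,-1.1,0.3],[0.4,-1.1,0.3],[0.4,-1.1,0.3]],"turn":[[0,0,0],[0,0,0],[0,0,0],[0,0,0],[0,0,0],[0,0,0],[0,0,0],[0,0,0],[0,0,0],[0,0,0]]}' 30; python3 -m creep '{"grip":[0.5,0.6,0.6,0.6,0.6,0.6,0.6,0.6,0.6,0.6],"translation":[[0,0,0],[0,0,0],[0,0,-4],[0,0,-12],[0,0,-22],[0,0,-34],[0,0,-46],[0,0,-56],[0,0,-63],[0,0,-66]],"turn":[[0,0,0],[0,0,0],[0,0,0],[0,0,0],[0,0,0],[0,0,0],[0,0,0],[0,0,0],[0,0,0],[0,0,0]]}' 30
python3 - <<'E'
from h import *
import cv2
a=imaging.read_camera("top")[120:230,205:285,::-1];b=imaging.read_camera("scene")[145:255,190:270,::-1]
cv2.imwrite("pics/n3.png",cv2.resize((255*(np.hstack([a,b])/255.)**.6).astype(np.uint8),None,fx=5,fy=5,interpolation=cv2.INTER_CUBIC))
s=env.sense();print(s["eef_pos"],s["qpos"],s["tcp_rot"])
E
```

```text
t: 31.5
eef_pos: [0.5474, -0.303, 0.112]
tcp_rot: [2.566, 1.807, 0.001]
force: [0.4, -0.5, 0.1]
opening: 0.0344
finger_force: 0.0
t: 32.75
eef_pos: [0.5466, -0.302, 0.1769]
tcp_rot: [2.567, 1.81, 0.0]
force: [0.5, -0.8, -0.6]
opening: 0.0514
finger_force: 0.0
[ 0.54650467 -0.30193471  0.17657286] [-6.97981519e-01  3.27182849e-01  1.50713537e+00 -3.38688323e-06
  1.30707488e+00 -3.55077259e-01] [2.56771926e+00 1.80975272e+00 7.52713664e-05]
```

View pics/n3.png

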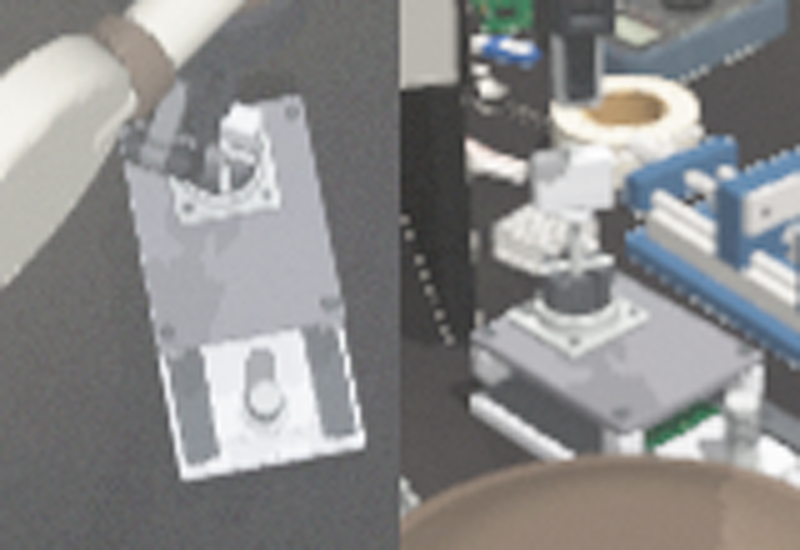

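Knob stands raised and turned about 60° (scene crop (575,180)), pin resting on the collar at (585,265). The post top is at (265,400), consistent with (0.4355, −0.3225). Move above it.

```bash
python3 -m creep '{"grip":[0.6,0.6,0.6,0.6,0.6,0.6,0.6,0.6,0.6,0.6],"translation":[[-3,-5,0],[-8,-14,0],[-15,-26,0],[-22,-38,0],[-29,-50,0],[-36,-62,10],[-43,-74,20],[-50,-86,35],[-55,-95,47],[-57,-98,50]],"turn":[[0,0,3],[0,0,10],[0,0,18],[0,0,26],[0,0,34],[0,0,42],[0,0,50],[0,0,56],[0,0,60],[0,0,60]]}' 30; python3 -m creep '{"grip":[0.55,0.5,0.5,0.5,0.5,0.5,0.5,0.5,0.5,0.5],"translation":[[0,0,0],[0,0,0],[0,0,10],[0,0,20],[0,0,30],[0,0,38],[0,0,45],[0,0,50],[0,0,50],[0,0,50]],"turn":[[0,0,0],[0,0,0],[0,0,0],[0,0,0],[0,0,0],[0,0,0],[0,0,0],[0,0,0],[0,0,0],[0,0,0]]}' 30
```

```text
t: 34.1
eef_pos: [0.434, -0.3219, 0.1251]
tcp_rot: [-3.127, -0.284, 0.002]
force: [-0.3, 0.3, -0.7]
opening: 0.0515
finger_force: 0.0
t: 35.35
eef_pos: [0.4352, -0.3228, 0.0767]
tcp_rot: [3.128, 0.283, 0.001]
force: [-0.3, 0.4, 0.4]
opening: 0.0428
finger_force: 0.0
```

```bash
python3 -m creep '{"grip":[0.5,0.5,0.5,0.5,0.5,0.5,0.5,0.5,0.5,0.5],"translation":[[0,0,5],[0,0,12],[0,0,20],[0,0,28],[0,0,34],[0,0,38],[0,0,41],[0,0,43],[0,0,44],[0,0,44]],"turn":[[0,0,0],[0,0,0],[0,0,0],[0,0,0],[0,0,0],[0,0,0],[0,0,0],[0,0,0],[0,0,0],[0,0,0]]}' 30; python3 -m creep '{"grip":[0.4,0.3,0.2,0.1,0,0,0,0,0,0],"translation":[[0,0,0],[0,0,0],[0,0,0],[0,0,0],[0,0,0],[0,0,0],[0,0,0],[0,0,0],[0,0,0],[0,0,0]],"turn":[[0,0,0],[0,0,0],[0,0,0],[0,0,0],[0,0,0],[0,0,0],[0,0,0],[0,0,0],[0,0,0],[0,0,0]]}' 30
```

```text
t: 36.6
eef_pos: [0.435, -0.3227, 0.0325]
tcp_rot: [3.129, 0.283, 0.0]
force: [0.3, 0.8, 0.0]
opening: 0.0428
finger_force: 0.0
t: 37.85
eef_pos: [0.4351, -0.3229, 0.0326]
tcp_rot: [3.128, 0.283, 0.0]
force: [-0.5, -2.2, 1.4]
opening: 0.015
finger_force: 29.3
```

```bash
python3 -m creep '{"grip":[0,0,0,0,0,0,0,0,0,0],"translation":[[-2,0,0],[-6,0,0],[-12,0,0],[-19,0,0],[-26,0,0],[-33,0,0],[-40,0,0],[-46,0,0],[-50,0,0],[-52,0,0]],"turn":[[0,0,0],[0,0,0],[0,0,0],[0,0,0],[0,0,0],[0,0,0],[0,0,0],[0,0,0],[0,0,0],[0,0,0]]}' 50
```

```text
t: 39.1
eef_pos: [0.3837, -0.3321, 0.0326]
tcp_rot: [3.129, 0.283, 0.0]
force: [2.9, -0.3, 3.8]
opening: 0.0144
finger_force: 49.2
```

```bash
python3 -m creep '{"grip":[0,0,0,0,0,0,0,0,0,0],"translation":[[-0.5,0,0],[-1,0,0],[-1.5,0,0],[-2,0,0],[-2.5,0,0],[-3,0,0],[-3,0,0],[-3,0,0],[-3,0,0],[-3,0,0]],"turn":[[0,0,0],[0,0,0],[0,0,0],[0,0,0],[0,0,0],[0,0,0],[0,0,0],[0,0,0],[0,0,0],[0,0,0]]}' 50
```

```text
t: 40.35
eef_pos: [0.381, -0.3326, 0.0326]
tcp_rot: [3.128, 0.284, 0.0]
force: [1.8, -1.2, 5.9]
opening: 0.0143
finger_force: 49.2
```

```bash
python3 -m creep '{"grip":[0,0,0,0,0,0,0,0,0,0],"translation":[[-0.3,0,0],[-0.6,0,0],[-0.9,0,0],[-1.2,0,0],[-1.5,0,0],[-1.5,0,0],[-1.5,0,0],[-1.5,0,0],[-1.5,0,0],[-1.5,0,0]],"turn":[[0,0,0],[0,0,0],[0,0,0],[0,0,0],[0,0,0],[0,0,0],[0,0,0],[0,0,0],[0,0,0],[0,0,0]]}' 50
```

```text
t: 41.6
eef_pos: [0.3809, -0.3327, 0.0326]
tcp_rot: [3.128, 0.283, 0.005]
force: [9.0, -0.9, 2.0]
opening: 0.0143
finger_force: 49.0
```

Stop reached: no further travel and the force rose to 9 N. Relieve it, release gently and rise.

```bash
python3 -m creep '{"grip":[0,0,0,0,0.1,0.2,0.3,0.4,0.5,0.5],"translation":[[0.4,0,0],[0.8,0,0],[0.8,0,0],[0.8,0,0],[0.8,0,0],[0.8,0,0],[0.8,0,0],[0.8,0,0],[0.8,0,0],[0.8,0,0]],"turn":[[0,0,0],[0,0,0],[0,0,0],[0,0,0],[0,0,0],[0,0,0],[0,0,0],[0,0,0],[0,0,0],[0,0,0]]}' 30; python3 -m creep '{"grip":[0.5,0.5,0.5,0.5,0.5,0.5,0.5,0.5,0.5,0.5],"translation":[[0,0,-3],[0,0,-10],[0,0,-22],[0,0,-36],[0,0,-52],[0,0,-70],[0,0,-90],[0,0,-108],[0,0,-118],[0,0,-120]],"turn":[[0,0,0],[0,0,0],[0,0,0],[0,0,0],[0,0,0],[0,0,0],[0,0,0],[0,0,0],[0,0,0],[0,0,0]]}' 30
python3 - <<'E'
from h import *
import cv2
a=imaging.read_camera("top")[120:230,205:345,::-1];b=imaging.read_camera("scene")[145:255,190:330,::-1]
cv2.imwrite("pics/n4.png",cv2.resize((255*(np.hstack([a,b])/255.)**.6).astype(np.uint8),None,fx=2.8,fy=2.8,interpolation=cv2.INTER_CUBIC))
E
```

```text
t: 42.85
eef_pos: [0.38, -0.3324, 0.0322]
tcp_rot: [-3.128, -0.283, 0.001]
force: [-0.3, -0.7, 0.1]
opening: 0.043
finger_force: 0.0
t: 44.1
eef_pos: [0.3805, -0.333, 0.1534]
tcp_rot: [3.127, 0.283, 0.001]
force: [-0.9, -0.6, -0.9]
opening: 0.0426
finger_force: 0.0
```

View pics/n4.png

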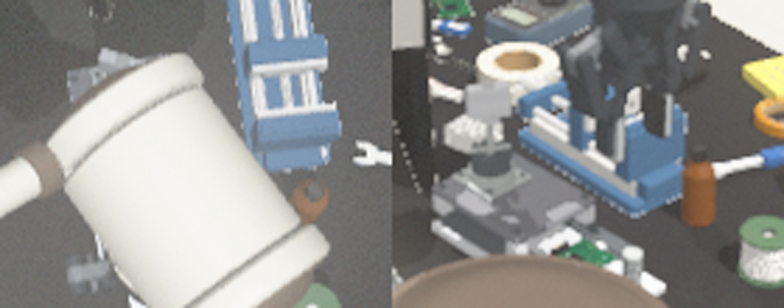

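The knob is still parked up (487,105), the board is out from under the bridge (585,250), the post is drawn out (632,265), and the bottle and reel are in place. Hand in.

```bash
python3 -c "
from cell import env
print(env.close_job())"
```

```text
the job is handed in; nothing more can be done
None
```

Job handed in at about 44 s: the plunger is parked in its rest notch at about 17.5 mm lift without ever being pulled onto its top stop, and the sled is drawn fully out to its stop. The reel and bottle look unmoved; I never identified the memory stick in the pictures, so I did not check it.

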